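# Kitting wooden toy blanks

### The job

Make up the two toy kits from the loose pale wooden blanks on the bench: the large wheel, the arch and the batten go into the three-pocket tray (batten lying in the long pocket, wheel and arch one in each square pocket, either way), and the small wheel and the roof block go into the two-pocket tray, one in each pocket, either way. Every blank must end flat on the floor of its pocket, the same way up as it stands now; leave the tape roll, the castor and the dark offcut where they are.

Things in the scene. Friction and masses are not known exactly. Their poses are not given: they have to be found in the camera images.
- large_wheel: Large toy wheel lying flat: solid disc of 56 mm diameter, 26 mm high, with a small dark hub mark in the middle of its top. Plain pale wood, loose. Origin: centre of its underside, z up.
- small_wheel: Small toy wheel lying flat: solid disc of 40 mm diameter, 26 mm high, with a small dark hub mark in the middle of its top. Plain pale wood, loose. Origin: centre of its underside, z up.
- batten: Straight plain bar, 90 mm long (x) by 20 mm wide (y) by 24 mm high. Plain pale wood, loose. Origin: centre of its underside, z up.
- arch: Arch block standing on its two feet like a gateway: 60 mm long (x), 28 mm thick (y), 40 mm high; the opening under it runs through along y, 28 mm wide and 22 mm high, the solid lintel above it is 18 mm deep. Plain pale wood, loose. Origin: centre of its underside, z up.
- roof: Roof block lying on its base: a triangular prism with its ridge along x, 48 mm long (x) between its two upright end faces, base 44 mm wide (y), ridge 36 mm high with a flat top 6 mm wide; the sloping sides face +y and -y. Plain pale wood, loose. Origin: centre of its underside, z up.
- tray3: Yellow three-pocket kit tray, 160 mm (x) by 130 mm (y). Fixed to the bench. Floor 3 mm thick, outer walls and dividers 4 mm thick, their tops 10 mm above the bench (7 mm above the tray's floor). Origin: centre of its underside, z up. Two square pockets of 74 by 74 mm inside, centred at (x, y) = (+39, +24) and (-39, +24) mm, and one long pocket of 152 mm (x) by 44 mm (y) centred at (0, -39) mm.
- tray2: Yellow two-pocket kit tray, 160 mm (x) by 82 mm (y). Fixed to the bench. Floor 3 mm thick, outer walls and dividers 4 mm thick, their tops 10 mm above the bench (7 mm above the tray's floor). Origin: centre of its underside, z up. Two square pockets of 74 by 74 mm inside, centred at (x, y) = (+39, 0) and (-39, 0) mm.
- tape_roll: Bystander among the stock: roll of cream paper tape lying flat, 80 mm outside, 54 mm inside diameter, 24 mm high. Loose. Origin: centre of its underside.
- castor: Bystander among the stock: small steel castor standing on its 60 (x) by 48 (y) mm plate with its black wheel up, 55 mm high in all. Loose. Origin: centre of its underside.
- offcut: Bystander among the stock: flat, crooked offcut of dark wood, about 78 mm (x) by 48 mm (y), 12 mm high. Loose. Origin: centre of the underside of its straight part.

How it is judged:
By the outcome, as a careful person would: the job done as asked, in the order asked, and still so for the second after the job is handed in, with the robot touching nothing.
It also fails if it takes over 109 s, if anything falls off the work surface, if the arm or the gripper's body presses on something with over 40 N, if the wrist force passes 120 N, or if a joint passes its speed limit or range.

### The arm

A 6-joint arm with a two-finger parallel gripper is mounted at the origin on the work surface. World frame = base frame: x ahead of the robot, y to its left, z up, the work surface at z = 0. Lengths are in m, angles in rad, forces in N, time in s.
With the tool pointing down it reaches from about 0.375 to 0.9 m from the base axis. Payload 3.1 kg.
Tool frame: the origin (TCP) lies midway between the tips of the shut fingers; the grasp point (between the pads) lies 19 mm behind it; z points along the fingers, y is the line along which they close (so a half turn about z gives the same grasp; the last joint's range is limited). The gripper opens to 85 mm and grips with 20 to 120 N. Pads are 22 mm wide; open, the fingers measure 114 mm over their backs; the gripper's body (76 mm by 85 mm) begins 54 mm behind the grasp point. The pads swing forward as they close: fully open they stand 13 mm farther back than shut.
Start: joints at [1.05, 0.527, 1.433, -0, 1.181, -0.178], TCP at [0.21, 0.589, 0.231] pointing down, gripper open.
Joint ranges: [-3.08, 3.08], [-0.75, 2.2], [0.22, 2.44], [-1.43, 4.57], [0, 2.65], [-2.85, 2.85]. Speed limits (rad/s): [2.79, 2.79, 3.14, 3.14, 3.14, 3.14].

### API

Orientations are given as a unit quaternion [x, y, z, w].
In Python, from station import manip gives the robot as it stands.
- The arm moves only by the tool drive_tool, never from a script. Its argument "motion" is a list that holds one entry, the list of rows, each a list of 5 numbers: the finger opening in mm, from 0 to 85.4, then the shift along the tool's x, y, z in units of 30 mm (1.0 is 30 mm), then the turn about the tool's z in units of 8 degrees (1.0 is 8 degrees). In form: [[[fingers, x, y, z, yaw], ...]]. A call has 1 to 10 rows; each row is the pose to reach, as a shift and turn from the pose commanded when the call began, along the tool's axes at that moment; what a row does not reach only later rows make up. A row lasts 1/10 s, in which the tool goes at most 50 mm and 8.59 degrees, less where a joint would pass 70% of its speed; a pose out of reach is approached as far as the arm can. A call with a gripper value outside its range is refused whole. The fingers move at their own pace and stop on an object; "squeeze" is the grip in N (left out, the last holds). Time passes only in rows, so rows that repeat a pose let the fingers close. It gives the time, the measured TCP pose, the force, the opening and the grip force at its end, in the units of the state.
- manip.sense(): the state, without advancing time (a new reading comes with each control period).
- manip.snapshot(name): name is "scene" or "top" or "wrist"; returns the picture (400x640x3 uint8, red, green, blue); there is no depth.
- manip.camera_model(name): a dict with "fov_y" (degrees; the focal length in pixels is half the picture's height over the tangent of half this angle, whatever the lens; pixels are square), "cx", "cy" (the principal point, pixels), "origin" and "orientation" of the camera in the world. Camera axes: x right, y up, looking along -z (the intrinsics and any distortion apply to the point x, -y, -z); pixel columns grow to the right and rows downward; lengths in m; the calibration is good to about 2 mm. A picture is of the moment at which its call begins: read the wrist's pose just before it. camera_model takes no time and is no camera call; for the wrist camera it gives the pose at the moment of the call.
- manip.sign_off(): hands the job in; it is judged then, once.
The state is a dict: "t": time; "q": joint angles; "qd": joint speeds; "tau": joint torques, N m; "tcp_pos": TCP position; "tool_rot": TCP orientation; "force": force on the tool from outside, world axes, zero at the start; "ft_torque": the same for the moment, N m; "finger_gap": opening from 0.0 (shut) to 1.0 (fully open); "gripper_force": force on a finger pad.
Only numpy, scipy, OpenCV 4.12 (cv2) and the standard library are available. Lean on these libraries where they do the work, as an engineer would, in place of code of your own. Each camera call takes 0.05 s, during which the arm holds its last target. There are 200 camera calls.

## Working session

There is one attempt and no reset: what is moved stays moved. The work goes in short steps, Python scripts to look and compute and a tool call to move; the robot and the scene stay as the last step left them, time stands still between calls to the robot, and variables do not carry over. Pictures are saved under pics/ and viewed, at most 16 in all, crops included, and the job is handed in when it is done.

Besides the shell and the picture viewer there is one more tool, called after "Call:" as name(argument=value, ...), one argument or row to a line, values as JSON. drive_tool: Moves the arm, as the interface text tells. Its arguments: {"type":"object","properties":{"motion":{"type":"array","items":{"type":"array","items":{"type":"array","items":{"type":"number"}}}},"squeeze":{"type":"number"}},"required":["motion"]}

```bash
mkdir -p pics; python3 - <<'E'
from station import manip
import cv2
for n in ["scene","top"]:
    im=manip.snapshot(n); cv2.imwrite(f"pics/{n}0.png",im[:,:,::-1]); print(n,manip.camera_model(n))
s=manip.sense();print(s)
print(manip.camera_model("wrist"))
E
```

```text
scene {'fov_y': 42.058232949070735, 'cx': 309.6535937953728, 'cy': 199.3379076949853, 'origin': array([1.0293562 , 0.48281065, 0.81515992]), 'orientation': array([0.13546514, 0.31971858, 0.86633624, 0.35901357])}
top {'fov_y': 51.582229065648534, 'cx': 325.021563459256, 'cy': 206.37748528823496, 'origin': array([0.49729209, 0.00392521, 1.0504337 ]), 'orientation': array([ 0.01164049, -0.02982696, -0.70249829,  0.71096485])}
{'t': 0.1, 'q': array([ 1.04951382e+00,  5.28370140e-01,  1.43378741e+00,  1.29910355e-05,
        1.18140556e+00, -1.78527705e-01]), 'qd': array([-0.00156896, -0.00251948, -0.00264182, -0.00114166, -0.0002847 ,
        0.00051364]), 'tau': array([-5.65889077e-04, -4.43303311e+01, -1.78586107e+01, -2.60711595e-04,
        3.89125751e-03,  1.51271644e-05]), 'tcp_pos': array([0.20970772, 0.5880772 , 0.23042915]), 'tool_rot': array([ 1.70542084e-01,  9.85349901e-01, -9.23470684e-04, -3.43388102e-04]), 'force': array([0.17216092, 0.09688907, 0.11076303]), 'ft_torque': array([-0.07822835,  0.01916467, -0.03199645]), 'gripper_force': 0.0, 'finger_gap': 0.9987991274454413}
{'fov_y': 58.01259279454558, 'cx': 314.95637297135994, 'cy': 198.16063081544084, 'origin': array([0.14261133, 0.61231849, 0.37285224]), 'orientation': array([-0.11728615, -0.081802  ,  0.57000361,  0.80910338])}
```

View pics/top0.png

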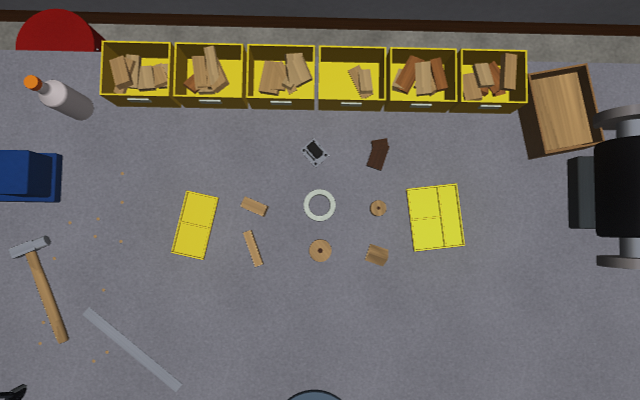

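View pics/scene0.png

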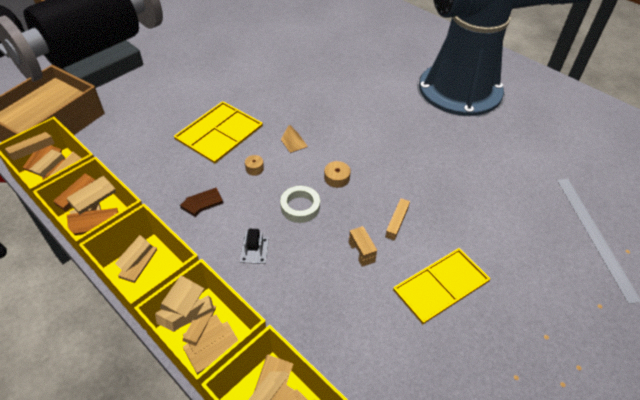

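Top view: tray2 is on the left at about (196,225), arch (254,207), batten (253,248), large wheel (320,250), tape (320,205), castor (315,151), small wheel (378,208), roof (377,254), offcut (378,153), tray3 (436,217). I'll enlarge for pixel readings.

```bash
cat > h.py <<'E'
import numpy as np, cv2
from scipy.spatial.transform import Rotation as R
def ray(cm,u,v):
    f=200/np.tan(np.radians(cm['fov_y']/2))
    d=R.from_quat(cm['orientation']).apply([(u-cm['cx'])/f,-(v-cm['cy'])/f,-1.]); return np.array(cm['origin']),d
def plane(cm,u,v,z):
    o,d=ray(cm,u,v); return o+d*(z-o[2])/d[2]
def proj(cm,P):
    f=200/np.tan(np.radians(cm['fov_y']/2))
    c=R.from_quat(cm['orientation']).inv().apply(np.array(P)-cm['origin']); return cm['cx']+f*c[0]/-c[2], cm['cy']-f*c[1]/-c[2]
def tri(views):  # [(cm,u,v)]
    A=np.zeros((3,3));b=np.zeros(3);rs=[ray(*v) for v in views]
    for o,d in rs:
        d=d/np.linalg.norm(d);M=np.eye(3)-np.outer(d,d);A+=M;b+=M@o
    p=np.linalg.solve(A,b)
    return p,[np.linalg.norm(np.cross(p-o,d/np.linalg.norm(d))) for o,d in rs]
def rel(tcp,quat,target,yaw_world=0):
    d=R.from_quat(quat).inv().apply(np.array(target)-tcp); return d/0.03
E
python3 - <<'E'
from h import *
from station import manip
cm=manip.camera_model("top")
for n,u,v,z in [("tray2",196,225,.01),("arch",254,207,.04),("batten",253,248,.024),("lw",320,250,.026),("tape",320,205,.024),("castor",315,151,.05),("sw",378,208,.026),("roof",377,254,.036),("tray3",436,217,.01)]:
    print(n,plane(cm,u,v,z).round(3))
s=manip.sense(); print(R.from_quat(s['tool_rot']).as_matrix().round(3))
c=manip.camera_model("wrist"); print(R.from_quat(s['tool_rot']).inv().apply(c['origin']-s['tcp_pos']), R.from_quat(c['orientation']).as_matrix().round(3))
im=cv2.imread("pics/top0.png")
a=cv2.resize(im[185:270,165:285],None,fx=6,fy=6,interpolation=cv2.INTER_CUBIC)
cv2.imwrite("pics/cropL.png",a)
for w in ["wrist"]:
    x=manip.snapshot(w); cv2.imwrite("pics/w0.png",x[:,:,::-1])
E
```

```text
tray2 [0.508 0.299 0.01 ]
arch [0.553 0.151 0.04 ]
batten [0.453 0.154 0.024]
lw [ 0.45  -0.011  0.026]
tape [ 0.561 -0.01   0.024]
castor [0.691 0.004 0.05 ]
sw [ 0.555 -0.154  0.026]
roof [ 0.442 -0.15   0.036]
tray3 [ 0.535 -0.304  0.01 ]
[[-0.942  0.336 -0.001]
 [ 0.336  0.942 -0.002]
 [ 0.    -0.002 -1.   ]]
[ 7.13921541e-02  5.07528067e-06 -1.42397558e-01] [[ 0.337 -0.903 -0.266]
 [ 0.942  0.323  0.097]
 [-0.001 -0.283  0.959]]
```

View pics/w0.png

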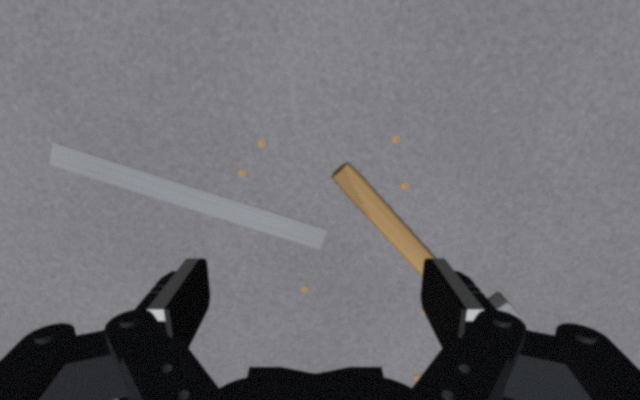

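Call:
drive_tool(
  motion=[
    [[85,-7,-5.2,-0.6,0],[85,-7,-5.2,-0.6,0],[85,-7,-5.2,-0.6,0],[85,-7,-5.2,-0.6,0],[85,-7,-5.2,-0.6,0],[85,-7,-5.2,-0.6,0],[85,-7,-5.2,-0.6,0]],
  ],
)

```text
t: 0.85
tcp_pos: [0.3565, 0.3698, 0.2494]
tool_rot: [0.173, 0.985, 0.0, -0.0]
force: [-0.0, -0.0, -0.9]
finger_gap: 0.994
gripper_force: 0.0
```

Call:
drive_tool(
  motion=[
    [[85,-6.92,-5.05,0,-2.45],[85,-6.92,-5.05,0,-2.45],[85,-6.92,-5.05,0,-2.45],[85,-6.92,-5.05,0,-2.45],[85,-6.92,-5.05,0,-2.45],[85,-6.92,-5.05,0,-2.45],[85,-6.92,-5.05,0,-2.45],[85,-6.92,-5.05,0,-2.45],[85,-6.92,-5.05,0,-2.45]],
  ],
)

```text
t: 1.75
tcp_pos: [0.4987, 0.1605, 0.249]
tool_rot: [-0.001, 1.0, 0.0, -0.001]
force: [0.8, 0.3, 0.1]
finger_gap: 0.993
gripper_force: 0.0
```

```bash
cat > shot.py <<'E'
from h import *
from station import manip
import pickle,sys
cm=manip.camera_model("wrist"); im=manip.snapshot("wrist"); n=sys.argv[1]
cv2.imwrite(f"pics/{n}.png",im[:,:,::-1]); pickle.dump(cm,open(f"{n}.pkl","wb"))
s=manip.sense(); print(s['t'],s['tcp_pos'].round(4),np.degrees(R.from_quat(s['tool_rot']).as_euler('xyz')).round(2),np.degrees(s['q']).round(0))
E
python3 shot.py w1
```

```text
1.8 [0.4988 0.1605 0.2491] [ 1.7998e+02 -6.0000e-02 -1.7989e+02] [  6.  21.  95.   0.  64. -85.]
```

Call:
drive_tool(
  motion=[
    [[85,0,-10.67,0,0],[85,0,-10.67,0,0],[85,0,-10.67,0,0],[85,0,-10.67,0,0],[85,0,-10.67,0,0],[85,0,-10.67,0,0],[85,0,-10.67,0,0],[85,0,-10.67,0,0],[85,0,-10.67,0,0],[85,0,-10.67,0,0]],
  ],
)

```text
t: 2.8
tcp_pos: [0.4995, -0.1594, 0.2492]
tool_rot: [-0.001, 1.0, 0.0, -0.0]
force: [-0.4, -0.2, 0.3]
finger_gap: 0.996
gripper_force: 0.0
```

```bash
python3 shot.py w2; python3 -c "
import cv2
for n in ['w1','w2']:
    cv2.imwrite(f'pics/{n}b.png',cv2.resize(cv2.imread(f'pics/{n}.png'),(800,500),interpolation=cv2.INTER_CUBIC))"
```

```text
2.85 [ 0.4996 -0.1594  0.2493] [ 1.7996e+02 -3.0000e-02 -1.7989e+02] [ -30.   21.   95.    0.   64. -120.]
```

View pics/w1b.png

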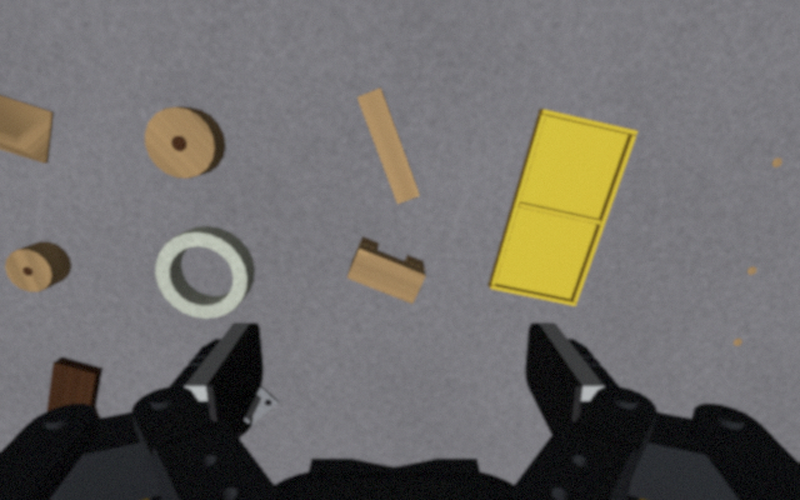

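View pics/w2b.png

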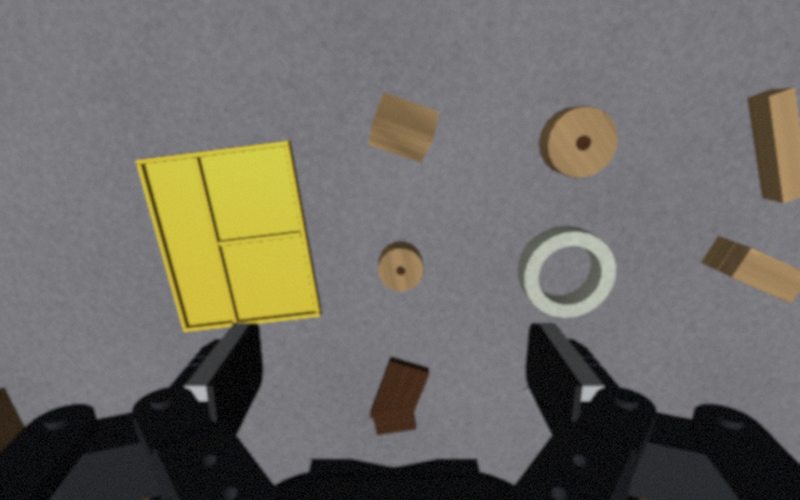

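w1 (800-px scale): large wheel hub (179,143), small wheel hub (27,270), batten top centred (389,146), arch top corners (360,248), (426,274), (414,303), (348,277), tray2 corners (541,109), (637,131), (577,305), (490,289). w2: hubs (583,143) and (401,270), roof base (387,93), (439,110), (423,161), (369,145), tray3 corners (137,160), (290,141), (321,315), (184,331).

```bash
python3 - <<'E'
from h import *
import pickle
from station import manip
w1=pickle.load(open('w1.pkl','rb'));w2=pickle.load(open('w2.pkl','rb'));top=manip.camera_model('top')
k=lambda U:(U+.5)/1.25-.5
T=lambda a,b:tri([(w1,k(a[0]),k(a[1])),(w2,k(b[0]),k(b[1]))])
for n,a,b in [("lw",(179,143),(583,143)),("sw",(27,270),(401,270)),("bat1",(358,97),(770,98)),("bat2",(381,89),(797,88)),("arch1",(360,248),(750,247)),("arch2",(348,277),(738,276)),("roof base",(52,112),(439,110)),("roofb2",(47,162),(423,161))]:
    p,r=T(a,b);print(n,p.round(4),np.round(r,4))
def face(n,cm,pts,z):
    P=np.array([plane(cm,k(u),k(v),z)[:2] for u,v in pts]);c=P.mean(0)
    e=[P[(i+1)%4]-P[i] for i in range(4)]
    print(n,'c',c.round(4),'edges',[(round(np.hypot(*x)*1000,1),round(np.degrees(np.arctan2(x[1],x[0])),1)) for x in e])
face('batten',w1,[(358,97),(381,89),(419,195),(397,203)],.024)
face('arch',w1,[(360,248),(426,274),(414,303),(348,277)],.04)
face('roofbase',w2,[(387,93),(439,110),(423,161),(369,145)],0)
face('tray2',w1,[(541,109),(637,131),(577,305),(490,289)],.01)
face('tray3',w2,[(137,160),(290,141),(321,315),(184,331)],.01)
print('tray3 corners top-w2 tri')
for w,(u,v),c in [(w2,(137,160),'t3'),(w2,(290,141),'t3'),(w1,(541,109),'t2'),(w1,(637,131),'t2')]:
    p=plane(w,k(u),k(v),.01); print(c,p.round(4),np.round(proj(top,p),1))
a=cv2.imread("pics/w2.png")[60:150,280:370];b=cv2.imread("pics/w1.png")[60:150,0:90]
t=cv2.imread("pics/top0.png")[180:270,400:470]
cv2.imwrite("pics/crop1.png",cv2.resize(np.hstack([a,b]),None,fx=4.4,fy=4.4,interpolation=cv2.INTER_CUBIC))
E
```

```text
lw [ 0.4491 -0.0095  0.0258] [0.0003 0.0003]
sw [ 0.5551 -0.1531  0.0269] [0.0004 0.0004]
bat1 [0.4147 0.1327 0.0234] [0.0007 0.0007]
bat2 [0.4082 0.1506 0.0248] [0. 0.]
arch1 [0.5319 0.1329 0.0371] [0. 0.]
arch2 [0.5547 0.123  0.0438] [0. 0.]
roof base [ 0.4248 -0.122   0.0022] [0.0005 0.0005]
roofb2 [ 0.4659 -0.1344  0.0028] [0.0001 0.0001]
batten c [0.4524 0.1569] edges [(np.float64(18.8), np.float64(108.2)), (np.float64(87.7), np.float64(20.4)), (np.float64(19.2), np.float64(-69.7)), (np.float64(88.4), np.float64(-159.9))]
arch c [0.555  0.1551] edges [(np.float64(58.6), np.float64(67.5)), (np.float64(27.6), np.float64(-20.3)), (np.float64(59.7), np.float64(-112.9)), (np.float64(27.1), np.float64(157.4))]
roofbase c [ 0.4385 -0.1503] edges [(np.float64(45.2), np.float64(72.8)), (np.float64(43.6), np.float64(-16.6)), (np.float64(48.0), np.float64(-106.2)), (np.float64(44.5), np.float64(159.7))]
tray2 c [0.5087 0.3039] edges [(np.float64(82.1), np.float64(77.9)), (np.float64(157.6), np.float64(-11.5)), (np.float64(82.2), np.float64(-101.0)), (np.float64(159.2), np.float64(168.5))]
tray3 c [ 0.5351 -0.2999] edges [(np.float64(129.5), np.float64(96.9)), (np.float64(157.6), np.float64(6.8)), (np.float64(129.5), np.float64(-82.8)), (np.float64(158.4), np.float64(-173.2))]
tray3 corners top-w2 tri
t3 [ 0.4645 -0.3735  0.01  ] [463.4 245.3]
t3 [ 0.4489 -0.2449  0.01  ] [412.9 251. ]
t2 [0.4226 0.2795 0.01  ] [202.7 259.5]
t2 [0.4397 0.3599 0.01  ] [170.3 252.3]
```

View pics/crop1.png

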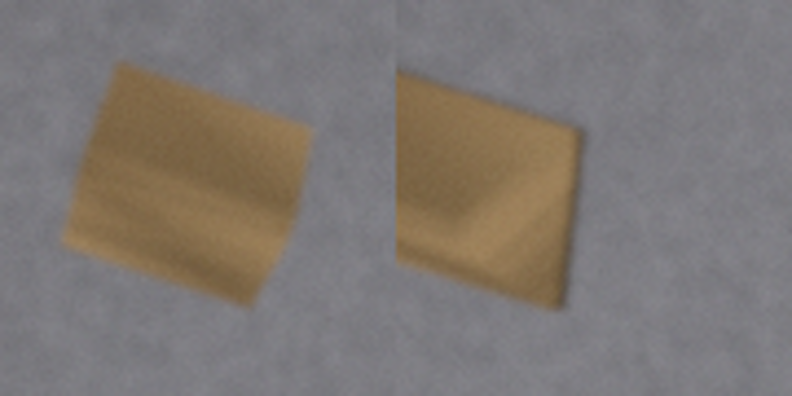

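The roof's ridge runs at about 73° and its heights check out. Large wheel first: approach and descend.

Call:
drive_tool(
  motion=[
    [[80,1.69,5.0,6.1,0],[80,1.69,5.0,6.1,0],[80,1.69,5.0,6.1,0],[80,1.69,5.0,6.1,0],[80,1.69,5.0,6.1,0],[80,1.69,5.0,6.1,0],[80,1.69,5.0,7.1,0],[80,1.69,5.0,8.15,0],[80,1.69,5.0,8.15,0],[80,1.69,5.0,8.15,0]],
  ],
)

```text
t: 3.85
tcp_pos: [0.4498, -0.0114, 0.0054]
tool_rot: [0.0, 1.0, -0.0, 0.0]
force: [0.5, 0.7, 0.9]
finger_gap: 0.935
gripper_force: 0.0
```

Call:
drive_tool(
  motion=[
    [[50,0,0,0,0],[50,0,0,0,0],[50,0,0,0,0],[50,0,0,0,0],[50,0,0,0,0],[50,0,0,0,0]],
  ],
  squeeze=40,
)

```text
t: 4.45
tcp_pos: [0.4503, -0.0118, 0.0067]
tool_rot: [0.0, 1.0, -0.001, 0.002]
force: [0.8, 0.2, 5.4]
finger_gap: 0.64
gripper_force: 41.2
```

```bash
cat > plan.py <<'E'
# plan.py x y z phi x y z phi ... : deltas from the measured pose, each from the previous target
from h import *
from station import manip
import sys
s=manip.sense();X=R.from_quat(s['tool_rot']).as_matrix()[:,0]
p=s['tcp_pos'];ph=np.degrees(np.arctan2(X[1],X[0]))
print('at',p.round(4),round(ph,1),'gap',round(s['finger_gap'],3),'f',s['gripper_force'],s['force'].round(1),'t',s['t'])
a=list(map(float,sys.argv[1:]))
for i in range(0,len(a),4):
    q=np.array(a[i:i+3]);c,sn=np.cos(np.radians(ph)),np.sin(np.radians(ph));d=q-p
    print('->',q,np.round([(d[0]*c+d[1]*sn)/.03,(d[0]*sn-d[1]*c)/.03,-d[2]/.03],2),'yaw',round(-((a[i+3]-ph+180)%360-180)/8,2))
    p,ph=q,a[i+3]
E
python3 plan.py .449 -.0095 .1 180 .4935 -.2808 .1 186.9 .4935 -.2808 .008 186.9
```

```text
at [ 0.4503 -0.0118  0.0067] 180.0 gap 0.64 f 41.20712399482727 [0.8 0.2 5.4] t 4.45
-> [ 0.449  -0.0095  0.1   ] [ 0.04  0.08 -3.11] yaw -0.0
-> [ 0.4935 -0.2808  0.1   ] [-1.48 -9.04 -0.  ] yaw -0.86
-> [ 0.4935 -0.2808  0.008 ] [-0.    0.    3.07] yaw -0.0
```

Call:
drive_tool(
  motion=[
    [[50,0,0,-0.8,0],[50,0,0,-1.8,0],[50,0,0,-3.1,0],[50,-0.2,-1.3,-3.1,-0.1],[50,-0.5,-2.7,-3.1,-0.3],[50,-0.7,-4.1,-3.1,-0.5],[50,-0.9,-5.5,-3.1,-0.7],[50,-1.2,-6.9,-3.1,-0.86],[50,-1.4,-8.2,-3.1,-0.86],[50,-1.44,-8.96,-3.1,-0.86]],
  ],
)

```text
t: 5.45
tcp_pos: [0.4934, -0.2845, 0.0997]
tool_rot: [-0.059, 0.998, -0.002, 0.002]
force: [0.1, 0.1, -0.0]
finger_gap: 0.639
gripper_force: 42.7
```

Call:
drive_tool(
  motion=[
    [[50,0,0,0,0],[50,0,0,0,0],[50,0,0,0,0]],
  ],
)

```text
t: 5.75
tcp_pos: [0.4915, -0.2786, 0.0983]
tool_rot: [-0.06, 0.998, 0.001, -0.0]
force: [-0.3, 0.0, -0.4]
finger_gap: 0.639
gripper_force: 42.7
```

```bash
python3 shot.py w3; python3 plan.py .4935 -.2808 .0095 186.9;  python3 -c "
import cv2
cv2.imwrite('pics/w3b.png',cv2.resize(cv2.imread('pics/w3.png'),(800,500),interpolation=cv2.INTER_CUBIC))"
```

```text
5.8 [ 0.4916 -0.2785  0.0981] [ 1.7994e+02 -4.0000e-02 -1.7309e+02] [ -41.   36.   97.    0.   47. -138.]
at [ 0.4916 -0.2785  0.0981] -173.1 gap 0.635 f 42.703344225883484 [-0.4  0.2 -0.7] t 5.8
-> [ 0.4935 -0.2808  0.0095] [-0.05 -0.08  2.95] yaw 0.0
```

View pics/w3b.png

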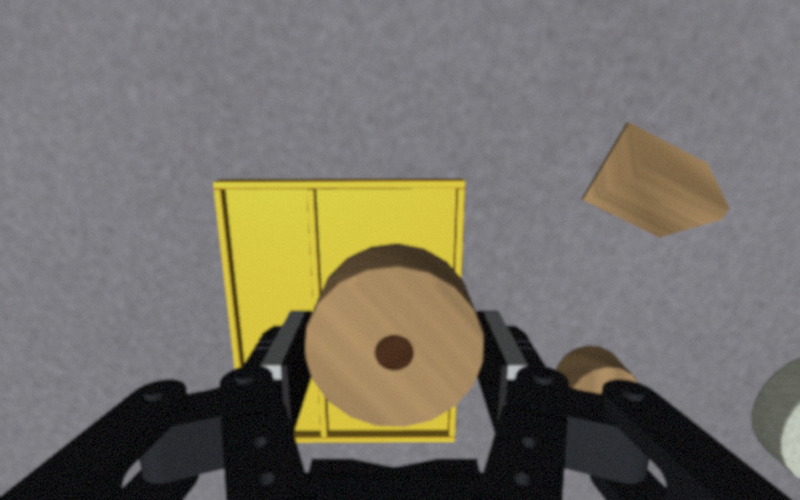

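The wheel is held level at (395,350), and tray3 is square to the view (outer edge 214–465 px). Lowering, then releasing with a small opening.

Call:
drive_tool(
  motion=[
    [[50,0,-0.08,1,0],[50,-0.05,-0.08,2,0],[50,-0.05,-0.08,2.6,0],[50,-0.05,-0.08,2.93,0],[50,-0.05,-0.08,2.93,0],[50,-0.05,-0.08,2.93,0]],
  ],
)

```text
t: 6.4
tcp_pos: [0.4942, -0.2818, 0.0103]
tool_rot: [-0.06, 0.998, -0.0, 0.0]
force: [0.2, -0.3, -0.9]
finger_gap: 0.638
gripper_force: 45.9
```

```bash
python3 plan.py .4935 -.2808 .0095 186.9
```

```text
at [ 0.4942 -0.2818  0.0103] -173.1 gap 0.638 f 45.939980149269104 [ 0.2 -0.3 -0.9] t 6.4
-> [ 0.4935 -0.2808  0.0095] [0.02 0.04 0.03] yaw 0.0
```

Call:
drive_tool(
  motion=[
    [[50,0,0.02,0.02,0],[50,0,0.02,0.02,0],[68,0,0.02,0.02,0],[68,0,0.02,0.02,0],[68,0,0.02,0.02,0],[68,0,0.02,-0.5,0],[68,0,0.02,-2,0],[68,0,0.02,-3.5,0],[68,0,0.02,-3.5,0]],
  ],
)

```text
t: 7.3
tcp_pos: [0.4972, -0.2846, 0.1206]
tool_rot: [-0.06, 0.998, -0.004, 0.004]
force: [1.0, -1.0, 0.3]
finger_gap: 0.796
gripper_force: 0.0
```

Call:
drive_tool(
  motion=[
    [[68,-0.4,1.5,0,1],[68,-0.8,3,0,2],[68,-1.2,4.5,0,3],[68,-1.6,6,0,4],[68,-2,7.5,0,5],[68,-2.4,9,0,6],[68,-2.8,10.5,0,7],[68,-3.2,12,0,8],[68,-3.6,13.5,0,9],[68,-3.78,14.18,0,10]],
  ],
)

```text
t: 8.3
tcp_pos: [0.5554, 0.157, 0.1142]
tool_rot: [0.591, 0.807, -0.0, -0.0]
force: [0.9, -0.2, -0.0]
finger_gap: 0.797
gripper_force: 0.0
```

Call:
drive_tool(
  motion=[
    [[64,0,0,0,1],[64,0,0,0,2],[64,0,0,0,3],[64,0,0,0,4],[64,0,0,0,4.9],[64,0,0,0,4.9],[64,0,0,0,4.9],[64,0,0,0,4.9]],
  ],
)

```text
t: 9.1
tcp_pos: [0.5556, 0.154, 0.1146]
tool_rot: [0.826, 0.564, -0.0, -0.0]
force: [0.4, -0.4, -0.2]
finger_gap: 0.749
gripper_force: 0.0
```

```bash
python3 plan.py .555 .155 .0115 67.8; python3 - <<'E'
from station import manip
import cv2
im=manip.snapshot("top")[:,:,::-1]
cv2.imwrite("pics/t1.png",cv2.resize(im[150:280,160:480],(800,325),interpolation=cv2.INTER_CUBIC))
E
```

```text
at [0.5556 0.154  0.1146] 68.6 gap 0.749 f 0.0 [ 0.4 -0.4 -0.2] t 9.1
-> [0.555  0.155  0.0115] [ 0.02 -0.03  3.44] yaw 0.11
```

View pics/t1.png

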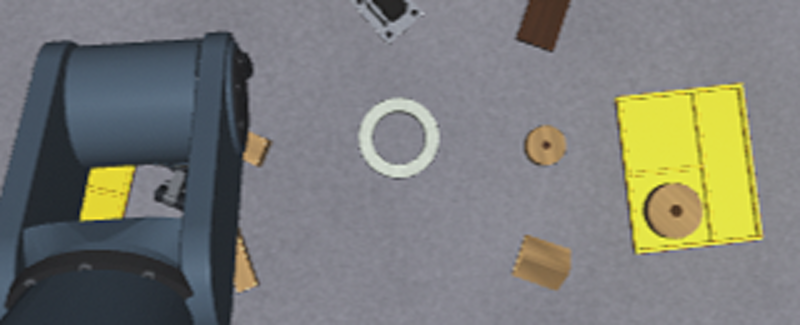

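The large wheel sits inside the near square pocket (675,210). Now the arch.

Call:
drive_tool(
  motion=[
    [[64,0.02,-0.03,1,0.1],[64,0.02,-0.03,2,0.1],[64,0.02,-0.03,3,0.1],[64,0.02,-0.03,3.42,0.1],[64,0.02,-0.03,3.42,0.1],[22,0.02,-0.03,3.42,0.1],[22,0.02,-0.03,3.42,0.1],[22,0.02,-0.03,3.42,0.1],[22,0.02,-0.03,3.42,0.1],[22,0.02,-0.03,3.42,0.1]],
  ],
)

```text
t: 10.15
tcp_pos: [0.5565, 0.1551, 0.0139]
tool_rot: [0.83, 0.557, 0.001, 0.001]
force: [0.2, 0.2, 7.3]
finger_gap: 0.32
gripper_force: 40.9
```

Call:
drive_tool(
  motion=[
    [[22,0,0,0,0],[22,0,0,0,0],[22,0,0,0,0]],
  ],
)

```text
t: 10.45
tcp_pos: [0.5565, 0.1551, 0.0139]
tool_rot: [0.83, 0.557, 0.001, 0.001]
force: [-0.7, -0.1, 6.3]
finger_gap: 0.32
gripper_force: 40.9
```

```bash
python3 plan.py .555 .155 .1115 67.8 .5709 -.2714 .1115 96.9 
```

```text
at [0.5565 0.1551 0.0139] 67.8 gap 0.32 f 40.94462513923645 [-0.7 -0.1  6.3] t 10.45
-> [0.555  0.155  0.1115] [-0.02 -0.04 -3.25] yaw -0.01
-> [ 0.5709 -0.2714  0.1115] [-12.96   5.86  -0.  ] yaw -3.64
```

Call:
drive_tool(
  motion=[
    [[22,0,0,-0.8,0],[22,0,0,-2,0],[22,0,0,-3.2,0],[22,-1,0.45,-3.2,0],[22,-2.2,1,-3.2,0],[22,-3.4,1.54,-3.2,0],[22,-4.6,2.08,-3.2,0],[22,-5.8,2.62,-3.2,0],[22,-7,3.17,-3.2,0],[22,-8.2,3.7,-3.2,0]],
  ],
)

```text
t: 11.45
tcp_pos: [0.5646, -0.1164, 0.1086]
tool_rot: [0.83, 0.557, 0.0, 0.0]
force: [0.4, -0.4, -0.1]
finger_gap: 0.318
gripper_force: 40.1
```

Call:
drive_tool(
  motion=[
    [[22,-1.2,0.54,0,-0.9],[22,-2.4,1.06,0,-1.8],[22,-3.5,1.6,0,-2.7],[22,-4.3,1.9,0,-3.64],[22,-4.78,2.12,0,-3.64],[22,-4.78,2.12,0,-3.64],[22,-4.78,2.12,0,-3.64],[22,-4.78,2.12,0,-3.64]],
  ],
)

```text
t: 12.25
tcp_pos: [0.569, -0.2696, 0.1082]
tool_rot: [0.663, 0.748, 0.0, -0.001]
force: [-0.4, 0.9, 0.2]
finger_gap: 0.319
gripper_force: 40.0
```

```bash
python3 plan.py .5709 -.2714 .0174 96.9;python3 shot.py w4;  python3 -c "
import cv2
cv2.imwrite('pics/w4b.png',cv2.imread('pics/w4.png'))"
```

```text
at [ 0.569  -0.2696  0.1082] 96.9 gap 0.319 f 40.04590094089508 [-0.4  0.9  0.2] t 12.25
-> [ 0.5709 -0.2714  0.0174] [-0.07  0.06  3.03] yaw -0.0
12.3 [ 0.5691 -0.2696  0.1082] [-1.7995e+02 -7.0000e-02  9.6920e+01] [-36.  39.  87.   0.  54. -42.]
```

View pics/w4b.png

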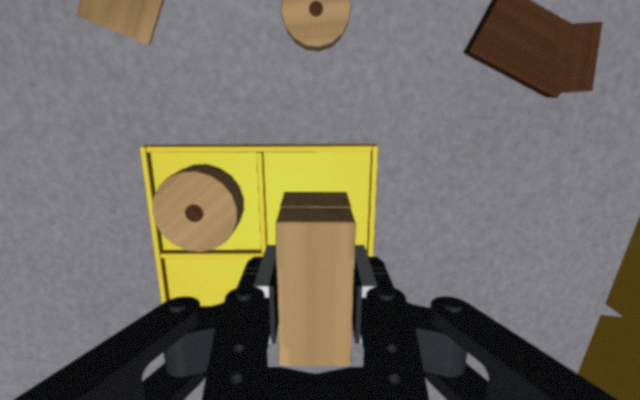

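The arch is held upright at (315,290), square to the tray and over the far pocket; the wheel lies at (197,210) inside its pocket. Lowering.

Call:
drive_tool(
  motion=[
    [[22,-0.07,0.06,1,0],[22,-0.07,0.06,2,0],[22,-0.07,0.06,2.7,0],[22,-0.07,0.06,3.02,0],[22,-0.07,0.06,3.02,0],[22,-0.07,0.06,3.02,0]],
  ],
)

```text
t: 12.9
tcp_pos: [0.572, -0.2729, 0.0182]
tool_rot: [0.663, 0.748, 0.0, 0.0]
force: [0.1, 0.0, -1.0]
finger_gap: 0.319
gripper_force: 40.6
```

```bash
python3 plan.py .5709 -.2714 .0174 96.9 .5709 -.2714 .12 96.9 .4524 .1569 .12 20.2
```

```text
at [ 0.572  -0.2729  0.0182] 96.9 gap 0.319 f 40.594178438186646 [ 0.1  0.  -1. ] t 12.9
-> [ 0.5709 -0.2714  0.0174] [ 0.05 -0.03  0.03] yaw 0.0
-> [ 0.5709 -0.2714  0.12  ] [ 0.    0.   -3.42] yaw -0.0
-> [0.4524 0.1569 0.12  ] [14.65 -2.21 -0.  ] yaw 9.59
```

Call:
drive_tool(
  motion=[
    [[22,0.04,-0.03,0.03,0],[22,0.04,-0.03,0.03,0],[42,0.04,-0.03,0.03,0],[42,0.04,-0.03,0.03,0],[42,0.04,-0.03,0.03,0],[42,0.04,-0.03,-0.5,0],[42,0.04,-0.03,-2,0],[42,0.04,-0.03,-3.4,0],[42,0.04,-0.03,-3.4,0]],
  ],
)

```text
t: 13.8
tcp_pos: [0.5744, -0.2752, 0.1273]
tool_rot: [0.663, 0.748, 0.001, 0.007]
force: [0.8, -0.2, 0.2]
finger_gap: 0.494
gripper_force: 0.0
```

Call:
drive_tool(
  motion=[
    [[55,1.5,-0.2,0,1],[55,3,-0.4,0,2],[55,4.5,-0.6,0,3],[55,6,-0.8,0,4],[55,7.5,-1.1,0,5],[55,9,-1.3,0,6],[55,10.5,-1.5,0,7],[55,12,-1.8,0,8],[55,13.5,-2,0,9],[55,14.65,-2.21,0,9.59]],
  ],
)

```text
t: 14.8
tcp_pos: [0.4513, 0.1577, 0.1202]
tool_rot: [0.985, 0.173, 0.0, -0.0]
force: [0.2, 0.3, 0.0]
finger_gap: 0.644
gripper_force: 0.0
```

Call:
drive_tool(
  motion=[
    [[55,0,0,0,0],[55,0,0,0,0],[55,0,0,0,0]],
  ],
)

```text
t: 15.1
tcp_pos: [0.4526, 0.1554, 0.12]
tool_rot: [0.985, 0.175, 0.0, 0.0]
force: [0.2, 1.2, 0.2]
finger_gap: 0.645
gripper_force: 0.0
```

```bash
python3 plan.py .4524 .1569 .009 20.2;python3 - <<'E'
from station import manip
import cv2
im=manip.snapshot("top")[:,:,::-1]
a=cv2.resize(im[175:260,395:475],(470,500),interpolation=cv2.INTER_CUBIC)
b=manip.snapshot("wrist")[:,:,::-1]
cv2.imwrite("pics/t2.png",cv2.hconcat([a[:400],b[:,160:480].copy()]))
E
```

```text
at [0.4526 0.1554 0.12  ] 20.2 gap 0.645 f 0.0 [0.2 1.2 0.2] t 15.1
-> [0.4524 0.1569 0.009 ] [ 0.01 -0.05  3.7 ] yaw -0.01
```

View pics/t2.png

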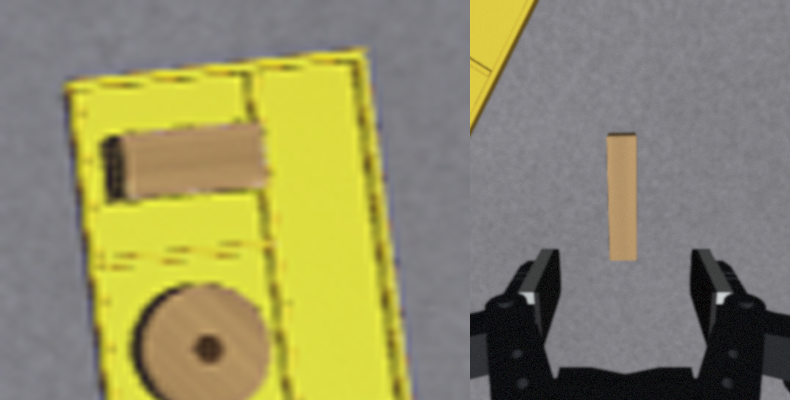

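The arch and large wheel both sit inside their pockets, allowing for parallax. The batten is aligned between the fingers at about (622,200), so I'm descending on it.

Call:
drive_tool(
  motion=[
    [[55,0.01,-0.05,1,0],[55,0.01,-0.05,2,0],[55,0.01,-0.05,3,0],[55,0.01,-0.05,3.67,0],[55,0.01,-0.05,3.67,0],[14,0.01,-0.05,3.67,0],[14,0.01,-0.05,3.67,0],[14,0.01,-0.05,3.67,0],[14,0.01,-0.05,3.67,0],[14,0.01,-0.05,3.67,0]],
  ],
)

```text
t: 16.2
tcp_pos: [0.4527, 0.1575, 0.0109]
tool_rot: [0.985, 0.175, 0.001, 0.0]
force: [-0.3, -1.8, 7.1]
finger_gap: 0.222
gripper_force: 40.4
```

Call:
drive_tool(
  motion=[
    [[14,0,0,0,0],[14,0,0,0,0]],
  ],
)

```text
t: 16.4
tcp_pos: [0.4527, 0.1575, 0.0109]
tool_rot: [0.985, 0.175, 0.001, 0.0]
force: [-0.3, -1.8, 7.0]
finger_gap: 0.222
gripper_force: 40.4
```

```bash
python3 plan.py .4524 .1569 .12 20.2 .5398 -.3386 .12 6.9 
```

```text
at [0.4527 0.1575 0.0109] 20.2 gap 0.222 f 40.36962568759918 [-0.3 -1.8  7. ] t 16.4
-> [0.4524 0.1569 0.12  ] [-0.02  0.01 -3.64] yaw -0.0
-> [ 0.5398 -0.3386  0.12  ] [-2.97 16.51 -0.  ] yaw 1.66
```

Call:
drive_tool(
  motion=[
    [[14,0,0,-0.8,0],[14,0,0,-2,0],[14,0,0,-3.4,0],[14,-0.2,1.1,-3.6,0],[14,-0.45,2.5,-3.6,0],[14,-0.7,3.9,-3.6,0],[14,-0.95,5.3,-3.6,0],[14,-1.2,6.7,-3.6,0],[14,-1.45,8.1,-3.6,0],[14,-1.7,9.5,-3.6,0]],
  ],
)

```text
t: 17.4
tcp_pos: [0.502, -0.1291, 0.118]
tool_rot: [0.985, 0.175, 0.0, 0.0]
force: [0.3, 0.7, -0.9]
finger_gap: 0.221
gripper_force: 39.5
```

Call:
drive_tool(
  motion=[
    [[14,-0.25,1.4,0,0.5],[14,-0.5,2.8,0,1],[14,-0.75,4.2,0,1.66],[14,-1,5.5,0,1.66],[14,-1.2,6.5,0,1.66],[14,-1.29,7.02,0,1.66],[14,-1.29,7.02,0,1.66],[14,-1.29,7.02,0,1.66],[14,-1.29,7.02,0,1.66]],
  ],
)

```text
t: 18.3
tcp_pos: [0.5376, -0.3362, 0.1174]
tool_rot: [0.998, 0.061, -0.001, -0.001]
force: [-0.3, -0.2, -0.5]
finger_gap: 0.226
gripper_force: 39.5
```

```bash
python3 plan.py .5398 -.3386 .0144 6.9;python3 shot.py w5
```

```text
at [ 0.5376 -0.3362  0.1174] 7.0 gap 0.226 f 39.48359727859497 [-0.3 -0.2 -0.5] t 18.3
-> [ 0.5398 -0.3386  0.0144] [0.06 0.09 3.43] yaw 0.01
18.35 [ 0.5379 -0.3363  0.1175] [-1.799e+02  6.000e-02  6.970e+00] [-42.  39.  86.   0.  55.  41.]
```

View pics/w5.png

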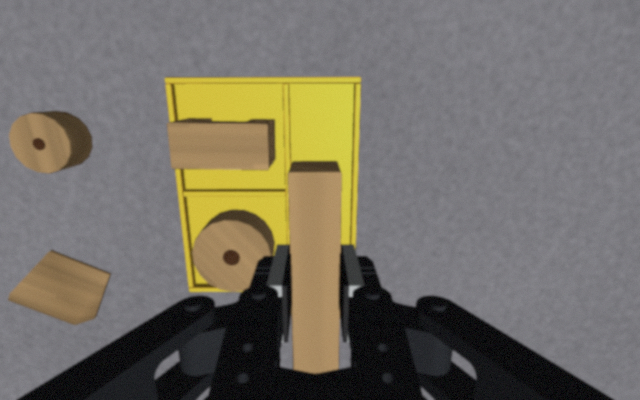

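The batten is held level and parallel to the long pocket at (315,270), with arch and wheel placed. Lowering and releasing with a narrow opening.

Call:
drive_tool(
  motion=[
    [[14,0.06,0.06,1,0],[14,0.06,0.06,2,0],[14,0.06,0.06,3,0],[14,0.06,0.06,3.42,0],[14,0.06,0.06,3.42,0],[14,0.06,0.06,3.44,0],[14,0.06,0.06,3.44,0]],
  ],
)

```text
t: 19.05
tcp_pos: [0.5407, -0.3401, 0.0152]
tool_rot: [0.998, 0.06, 0.0, 0.0]
force: [-0.2, -0.7, -0.2]
finger_gap: 0.221
gripper_force: 41.7
```

```bash
python3 plan.py .5398 -.3386 .0144 6.9  .5398 -.3386 .12 6.9 .5551 -.1531 .12 6.9
```

```text
at [ 0.5407 -0.3401  0.0152] 6.9 gap 0.221 f 41.65197014808655 [-0.2 -0.7 -0.2] t 19.05
-> [ 0.5398 -0.3386  0.0144] [-0.02 -0.05  0.03] yaw 0.0
-> [ 0.5398 -0.3386  0.12  ] [ 0.    0.   -3.52] yaw -0.0
-> [ 0.5551 -0.1531  0.12  ] [ 1.25 -6.08 -0.  ] yaw -0.0
```

Call:
drive_tool(
  motion=[
    [[14,-0.02,-0.03,0.03,0],[14,-0.02,-0.03,0.03,0],[30,-0.02,-0.03,0.03,0],[30,-0.02,-0.03,0.03,0],[30,-0.02,-0.03,0.03,0],[30,-0.02,-0.03,-0.5,0],[30,-0.02,-0.03,-2,0],[30,-0.02,-0.03,-3.5,0],[30,-0.02,-0.03,-3.5,0]],
  ],
)

```text
t: 19.95
tcp_pos: [0.5435, -0.3428, 0.1274]
tool_rot: [0.998, 0.06, 0.005, 0.005]
force: [-0.5, -0.1, 0.8]
finger_gap: 0.348
gripper_force: 0.0
```

Call:
drive_tool(
  motion=[
    [[66,0.3,-1.2,0,0],[66,0.6,-2.6,0,0],[66,0.9,-4,0,0],[66,1.1,-5.2,0,0],[66,1.25,-6.08,0,0],[66,1.25,-6.08,0,0],[66,1.25,-6.08,0,0],[66,1.25,-6.08,0,0],[66,1.25,-6.08,0,0]],
  ],
)

```text
t: 20.85
tcp_pos: [0.5552, -0.1553, 0.1196]
tool_rot: [0.998, 0.059, 0.0, 0.0]
force: [0.1, 0.2, 0.3]
finger_gap: 0.77
gripper_force: 0.0
```

```bash
python3 plan.py .5551 -.1531 .0075 6.9
```

```text
at [ 0.5552 -0.1553  0.1196] 6.8 gap 0.77 f 0.0 [0.1 0.2 0.3] t 20.85
-> [ 0.5551 -0.1531  0.0075] [ 0.01 -0.07  3.74] yaw -0.02
```

Call:
drive_tool(
  motion=[
    [[66,0,-0.05,1,0],[66,0,-0.05,2,0],[66,0,-0.05,3,0],[66,0,-0.05,3.7,0],[66,0,-0.05,3.7,0],[34,0,-0.05,3.7,0],[34,0,-0.05,3.7,0],[34,0,-0.05,3.7,0],[34,0,-0.05,3.7,0],[34,0,-0.05,3.7,0]],
  ],
)

```text
t: 21.85
tcp_pos: [0.5557, -0.1529, 0.0098]
tool_rot: [0.998, 0.06, 0.001, 0.001]
force: [-0.6, -1.1, 6.5]
finger_gap: 0.447
gripper_force: 40.6
```

Call:
drive_tool(
  motion=[
    [[34,0,0,0,0],[34,0,0,0,0]],
  ],
)

```text
t: 22.05
tcp_pos: [0.5557, -0.1529, 0.0098]
tool_rot: [0.998, 0.06, 0.001, 0.001]
force: [-0.5, -1.0, 7.4]
finger_gap: 0.448
gripper_force: 40.6
```

```bash
python3 plan.py .5551 -.1531 .12 6.9 .547 .2962 .12 -11.4 
```

```text
at [ 0.5557 -0.1529  0.0098] 6.9 gap 0.448 f 40.59235990047455 [-0.5 -1.   7.4] t 22.05
-> [ 0.5551 -0.1531  0.12  ] [-0.02  0.01 -3.67] yaw -0.0
-> [0.547  0.2962 0.12  ] [  1.53 -14.9   -0.  ] yaw 2.29
```

Call:
drive_tool(
  motion=[
    [[34,0,0,-0.8,0],[34,0,0,-2,0],[34,0,0,-3.4,0],[34,0.1,-1.1,-3.6,0],[34,0.25,-2.4,-3.6,0],[34,0.4,-3.8,-3.6,0],[34,0.5,-5.2,-3.6,0],[34,0.65,-6.6,-3.6,0],[34,0.8,-8,-3.6,0],[34,0.95,-9.4,-3.6,0]],
  ],
)

```text
t: 23.05
tcp_pos: [0.5488, 0.1329, 0.1165]
tool_rot: [0.998, 0.06, -0.0, -0.0]
force: [0.9, 0.2, 0.3]
finger_gap: 0.449
gripper_force: 40.3
```

Call:
drive_tool(
  motion=[
    [[34,0.15,-1.3,0,0.8],[34,0.3,-2.7,0,1.6],[34,0.4,-3.9,0,2.29],[34,0.5,-4.8,0,2.29],[34,0.56,-5.49,0,2.29],[34,0.56,-5.49,0,2.29],[34,0.56,-5.49,0,2.29],[34,0.56,-5.49,0,2.29]],
  ],
)

```text
t: 23.85
tcp_pos: [0.5461, 0.2957, 0.1163]
tool_rot: [0.995, -0.1, -0.0, 0.0]
force: [-0.2, -0.4, -0.4]
finger_gap: 0.45
gripper_force: 40.3
```

```bash
python3 plan.py .547 .2962 .0133 -11.4;python3 shot.py w6
```

```text
at [0.5461 0.2957 0.1163] -11.5 gap 0.45 f 40.290393233299255 [-0.2 -0.4 -0.4] t 23.85
-> [0.547  0.2962 0.0133] [ 0.03 -0.02  3.43] yaw -0.01
23.9 [0.5462 0.2955 0.1163] [ 1.7997e+02  3.0000e-02 -1.1520e+01] [ 18.  38.  88.  -0.  54. 120.]
```

View pics/w6.png

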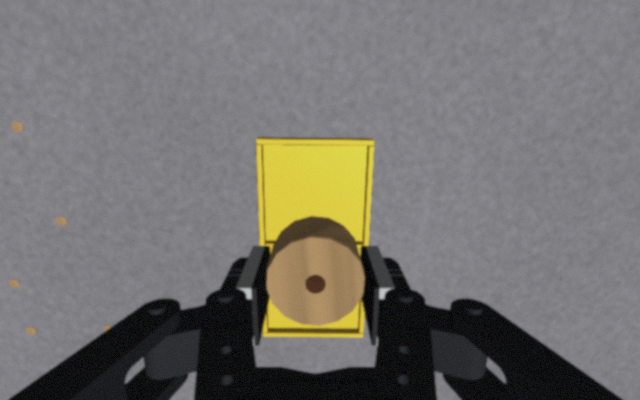

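```bash
python3 - <<'E'
from h import *
import pickle
w=pickle.load(open('w6.pkl','rb'))
for P in [(.547,.2962,.003),(.547,.2962,.01),(.4705,.3116,.01)]: print(np.round(proj(w,P),1))
for u,v in [(257,140),(374,140),(364,336),(264,336)]: print(plane(w,u,v,.01).round(4))
E
```

```text
[314.  193.4]
[314. 196.]
[314.3 292.4]
[0.594  0.3265 0.01  ]
[0.5779 0.2478 0.01  ]
[0.4235 0.2802 0.01  ]
[0.4397 0.3594 0.01  ]
```

The small wheel is held level at (315,285). The target pocket centre projects to (314,193), in the middle of the upper pocket, so I'm lowering it.

Call:
drive_tool(
  motion=[
    [[34,0.03,-0.02,1,0],[34,0.03,-0.02,2,0],[34,0.03,-0.02,3,0],[34,0.03,-0.02,3.43,0],[34,0.03,-0.02,3.43,0],[34,0.03,-0.02,3.46,0],[34,0.03,-0.02,3.46,0]],
  ],
)

```text
t: 24.6
tcp_pos: [0.5483, 0.2971, 0.0137]
tool_rot: [0.995, -0.1, 0.001, -0.0]
force: [-0.3, 0.2, -0.4]
finger_gap: 0.446
gripper_force: 45.7
```

```bash
python3 plan.py .547 .2962 .0133 -11.4  .547 .2962 .12 -11.4 .4385 -.1503 .12 -17
```

```text
at [0.5483 0.2971 0.0137] -11.5 gap 0.446 f 45.73319613933563 [-0.3  0.2 -0.4] t 24.6
-> [0.547  0.2962 0.0133] [-0.04  0.04  0.01] yaw -0.01
-> [0.547  0.2962 0.12  ] [ 0.   -0.   -3.56] yaw -0.0
-> [ 0.4385 -0.1503  0.12  ] [-0.6 15.3 -0. ] yaw 0.7
```

Call:
drive_tool(
  motion=[
    [[34,-0.03,0.03,0.02,0],[34,-0.03,0.03,0.02,0],[52,-0.03,0.03,0.02,0],[52,-0.03,0.03,0.02,0],[52,-0.03,0.03,0.02,0],[52,-0.03,0.03,-0.5,0],[52,-0.03,0.03,-2,0],[52,-0.03,0.03,-3.5,0],[52,-0.03,0.03,-3.5,0]],
  ],
)

```text
t: 25.5
tcp_pos: [0.551, 0.2981, 0.1253]
tool_rot: [0.995, -0.1, 0.007, -0.003]
force: [0.3, -0.3, 0.3]
finger_gap: 0.609
gripper_force: 0.0
```

Call:
drive_tool(
  motion=[
    [[75,-0.05,1.4,0,0.2],[75,-0.1,3,0,0.4],[75,-0.2,4.6,0,0.7],[75,-0.2,6.2,0,0.7],[75,-0.3,7.8,0,0.7],[75,-0.4,9.4,0,0.7],[75,-0.4,11,0,0.7],[75,-0.5,12.6,0,0.7],[75,-0.6,14.2,0,0.7],[75,-0.6,15.3,0,0.7]],
  ],
)

```text
t: 26.5
tcp_pos: [0.4367, -0.1527, 0.1182]
tool_rot: [0.989, -0.149, 0.0, 0.0]
force: [0.1, 0.5, -1.0]
finger_gap: 0.877
gripper_force: 0.0
```

Call:
drive_tool(
  motion=[
    [[75,0,0,0,0],[75,0,0,0,0],[75,0,0,0,0],[75,0,0,0,0]],
  ],
)

```text
t: 26.9
tcp_pos: [0.4375, -0.1485, 0.1177]
tool_rot: [0.989, -0.147, -0.0, -0.0]
force: [-0.4, 0.2, 0.5]
finger_gap: 0.879
gripper_force: 0.0
```

```bash
python3 plan.py .4385 -.1503 .006 -17; python3 shot.py w7; python3 - <<'E'
from station import manip
import cv2
im=manip.snapshot("top")[:,:,::-1]
a=cv2.resize(im[180:270,165:285],(480,360),interpolation=cv2.INTER_CUBIC)
b=cv2.imread("pics/w7.png")[:360,160:480]
cv2.imwrite("pics/t3.png",cv2.hconcat([a,b]))
E
```

```text
at [ 0.4375 -0.1485  0.1177] -16.9 gap 0.879 f 0.0 [-0.4  0.2  0.5] t 26.9
-> [ 0.4385 -0.1503  0.006 ] [0.05 0.05 3.72] yaw 0.01
26.95 [ 0.4375 -0.1486  0.1177] [-1.7999e+02  2.0000e-02 -1.6910e+01] [-33.  29. 111.   0.  40.  74.]
```

View pics/t3.png

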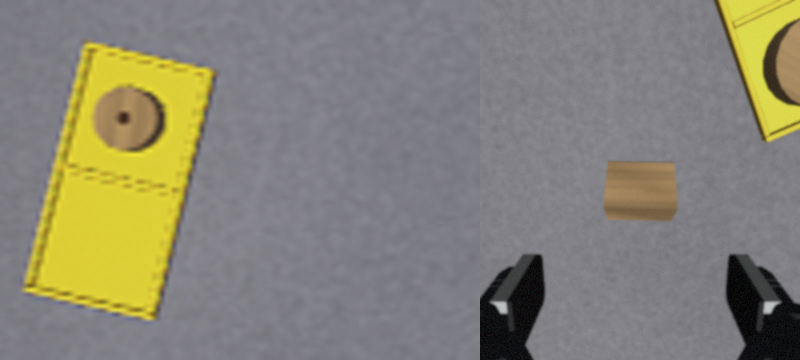

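The small wheel sits in tray2's pocket (123,118). The roof is aligned between the fingers, slightly right (641 against 635), so I'm descending with a small correction.

Call:
drive_tool(
  motion=[
    [[75,0.05,0.1,1,0],[75,0.05,0.1,2,0],[75,0.05,0.1,3,0],[75,0.05,0.1,3.68,0],[75,0.05,0.1,3.68,0],[40,0.05,0.1,3.68,0],[40,0.05,0.1,3.68,0],[40,0.05,0.1,3.68,0],[40,0.05,0.1,3.68,0],[40,0.05,0.1,3.68,0]],
  ],
)

```text
t: 28.0
tcp_pos: [0.4388, -0.1536, 0.0084]
tool_rot: [0.989, -0.148, 0.001, 0.0]
force: [1.1, 0.6, 5.7]
finger_gap: 0.552
gripper_force: 42.2
```

Call:
drive_tool(
  motion=[
    [[40,0,0,0,0],[40,0,0,0,0]],
  ],
)

```text
t: 28.2
tcp_pos: [0.4388, -0.1536, 0.0084]
tool_rot: [0.989, -0.148, 0.001, 0.0]
force: [0.3, 1.8, 6.9]
finger_gap: 0.555
gripper_force: 42.2
```

```bash
python3 plan.py .4385 -.1503 .12 -17 .4705 .3116 .12 -11.4 
```

```text
at [ 0.4388 -0.1536  0.0084] -17.0 gap 0.555 f 42.233256697654724 [0.3 1.8 6.9] t 28.2
-> [ 0.4385 -0.1503  0.12  ] [-0.04 -0.1  -3.72] yaw -0.01
-> [0.4705 0.3116 0.12  ] [ -3.48 -15.04  -0.  ] yaw -0.7
```

Call:
drive_tool(
  motion=[
    [[40,0,0,-0.8,0],[40,0,0,-2,0],[40,0,0,-3.4,0],[40,-0.25,-1.1,-3.6,0],[40,-0.55,-2.4,-3.6,0],[40,-0.9,-3.8,-3.6,0],[40,-1.2,-5.2,-3.6,0],[40,-1.55,-6.6,-3.6,0],[40,-1.85,-8,-3.6,0],[40,-2.2,-9.4,-3.6,0]],
  ],
)

```text
t: 29.2
tcp_pos: [0.4577, 0.1374, 0.1157]
tool_rot: [0.989, -0.148, 0.001, -0.0]
force: [0.3, 0.3, 0.2]
finger_gap: 0.556
gripper_force: 41.5
```

Call:
drive_tool(
  motion=[
    [[40,-0.3,-1.3,0,-0.3],[40,-0.6,-2.7,0,-0.7],[40,-0.9,-4,0,-0.7],[40,-1.2,-5.1,0,-0.7],[40,-1.32,-5.74,0,-0.7],[40,-1.32,-5.74,0,-0.7],[40,-1.32,-5.74,0,-0.7],[40,-1.32,-5.74,0,-0.7]],
  ],
)

```text
t: 30.0
tcp_pos: [0.4698, 0.3107, 0.1152]
tool_rot: [0.995, -0.1, -0.0, 0.0]
force: [-0.3, -0.2, -1.1]
finger_gap: 0.549
gripper_force: 41.5
```

```bash
python3 plan.py .4705 .3116 .0119 -11.4;python3 shot.py w8
```

```text
at [0.4698 0.3107 0.1152] -11.5 gap 0.549 f 41.527472734451294 [-0.3 -0.2 -1.1] t 30.0
-> [0.4705 0.3116 0.0119] [ 0.02 -0.03  3.44] yaw -0.01
30.05 [0.4699 0.3106 0.1152] [ 1.7996e+02  4.0000e-02 -1.1530e+01] [ 22.  35.  97.  -0.  48. 124.]
```

View pics/w8.png

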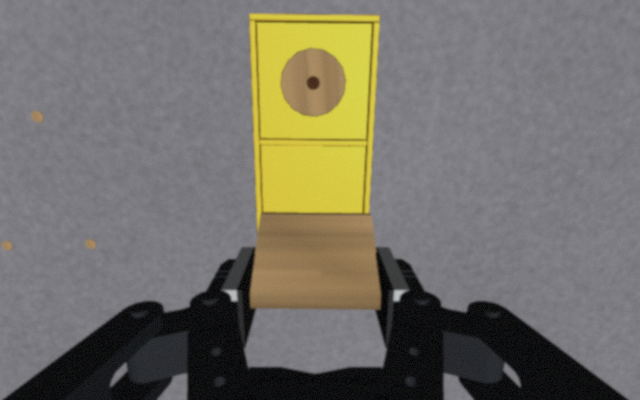

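The small wheel is in its pocket at (313,82), and the roof is held level at (315,260), square to the tray. Lowering it.

Call:
drive_tool(
  motion=[
    [[40,0.01,-0.02,1,0],[40,0.01,-0.02,2,0],[40,0.01,-0.02,3,0],[40,0.01,-0.02,3.44,0],[40,0.01,-0.02,3.44,0],[40,0.01,-0.02,3.46,0],[40,0.01,-0.02,3.46,0]],
  ],
)

```text
t: 30.75
tcp_pos: [0.4712, 0.3122, 0.012]
tool_rot: [0.995, -0.1, 0.0, -0.0]
force: [0.3, -0.1, -0.6]
finger_gap: 0.553
gripper_force: 43.9
```

Call:
drive_tool(
  motion=[
    [[40,0,0,0,0],[60,0,0,0,0],[60,0,0,0,0],[60,0,0,0,0],[60,0,0,-0.5,0],[60,0,0,-2,0],[60,0,0,-3.5,0],[60,0,0,-4,0],[60,0,0,-4,0]],
  ],
)

```text
t: 31.65
tcp_pos: [0.4727, 0.3134, 0.1354]
tool_rot: [0.995, -0.1, 0.003, -0.002]
force: [1.1, 0.1, -0.2]
finger_gap: 0.7
gripper_force: 0.0
```

Call:
drive_tool(
  motion=[
    [[60,-1,3,-1,0],[60,-1,4.5,-2,0],[60,-1,6,-3,0],[60,-1,6,-4,0],[60,-1,6,-4,0],[60,-1,6,-4,0],[60,-1,6,-4,0]],
  ],
)

```text
t: 32.35
tcp_pos: [0.4051, 0.1419, 0.2509]
tool_rot: [0.995, -0.1, -0.0, -0.0]
force: [0.1, 0.1, 0.6]
finger_gap: 0.703
gripper_force: 0.0
```

```bash
python3 plan.py; python3 - <<'E'
from station import manip
import cv2
im=manip.snapshot("scene")[:,:,::-1]
cv2.imwrite("pics/s2.png",cv2.resize(im[90:330,160:500],(800,565),interpolation=cv2.INTER_CUBIC))
E
```

```text
at [0.4051 0.1419 0.2509] -11.5 gap 0.703 f 0.0 [0.1 0.1 0.6] t 32.35
```

View pics/s2.png

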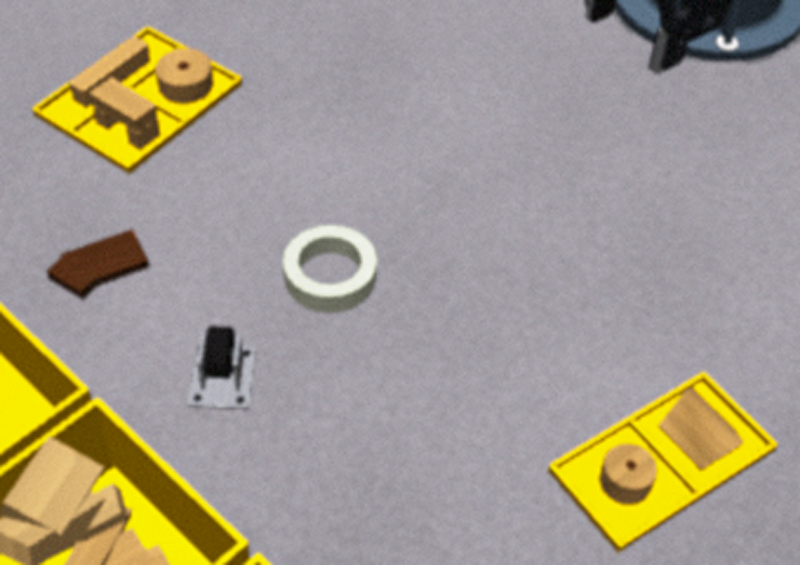

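Both kits are complete. Tray3, around (140,90), holds the batten, arch and large wheel; tray2, around (665,455), holds the small wheel and roof. All stand upright, and the tape roll, castor and offcut are unmoved. Handing in.

```bash
python3 -c "
from station import manip
print(manip.sign_off())"
```

```text
the job is handed in; nothing more can be done
None
```

I placed all five blanks upright in their tray pockets, left the tape roll, castor and offcut where they were, and handed the job in at about 32 s; sign-off gave no verdict.

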